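# Sort the bench leftovers into their trays

## Task

Put the loose things in front of the robot away by kind: stand the two glass vials upright in the small two-bay stand, one in each bay; lay the blue and the white screw cap side by side, flat on their rims as they lie now, on the floor of the wide plain white plastic tray; and lay the forceps flat on the floor of the steel tray, along its length. Leave the petri dish where it stands.

Things in the scene. Friction and masses are not known exactly. Their poses are not given: they have to be found in the camera images.
- vial_a: Clear glass vial with a black screw cap and pale purple contents, standing upright. 21 mm across, 50 mm tall with its cap. Origin: centre of its underside, z up. Grip the glass body, its lower 40 mm. 0.03 kg.
- vial_b: Clear glass vial with a black screw cap and sand-coloured contents, same size as the other vial: 21 mm across, 50 mm tall, standing upright. Origin: centre of its underside, z up. Grip the glass body, its lower 40 mm. 0.03 kg.
- large_cap: Large blue ribbed screw cap lying on its rim, closed side up. 53 mm across, 26 mm tall. Origin: centre of its underside, z up. 0.025 kg.
- small_cap: Small white ribbed screw cap lying on its rim, closed side up. 26 mm across at the widest, 16 mm tall. Origin: centre of its underside, z up. 0.015 kg.
- forceps: Slim steel forceps lying on the side, 132 mm long along its own y axis, 14 mm wide (x), 10 mm high. They are rigid here; grip across the middle. Origin: underside, at the middle of the length (the metal reaches about 66 mm either way), z up. 0.03 kg.
- vial_stand: Fixed small grey plastic stand with two square open bays in a row along its own y axis. Outside 50 mm (x) by 95 mm (y), 18 mm high; walls and divider 5 mm thick, floor 4 mm thick. Each bay is 40 x 40 mm inside; bay centres at y = -22.5 and +22.5 mm from the origin. Origin: centre of its underside, on the bench; z up. It is never turned more than a few degrees from the world axes.
- cap_tray: Fixed wide plain white plastic tray, undivided. Outside 90 mm (x) by 138 mm (y, its long side; with a small lip of 7 mm outside each short end), 14 mm high; walls 4 mm, floor 4 mm thick, so 82 x 130 mm inside. Origin: centre of its underside, on the bench; z up.
- instrument_tray: Fixed steel tray, long and narrow, undivided. Outside 72 mm (x) by 184 mm (y, its long side; with a small lip of 7 mm outside each short end), 12 mm high; walls 3 mm, floor 4 mm thick, so 66 x 178 mm inside. Origin: centre of its underside, on the bench; z up.
- culture_dish: Loose round petri dish with sand-coloured contents, 69 mm across, 15 mm high, standing on the bench to one side, nearer to the robot than the things to sort. A bystander: leave it where it stands. Origin: centre of its underside.

How it is judged:
By the outcome, as a careful person would: the job done as asked, in the order asked, and still so for the second after the job is handed in, with the robot touching nothing.
It also fails if it takes over 106 s, if anything falls off the work surface, if the arm or the gripper's body presses on something with over 40 N, if the wrist force passes 120 N, or if a joint passes its speed limit or range.

## Robot

A 6-joint arm with a two-finger parallel gripper is mounted at the origin on the work surface; the furniture and walls round the work are solid. World frame = base frame: x ahead of the robot, y to its left, z up, the work surface at z = 0. Lengths are in mm, angles in rad, forces in N, time in s.
With the tool pointing down it reaches from about 400 to 925 mm from the base axis. Payload 12.5 kg.
Tool frame: the origin (TCP) lies at the very end of the fingers, on their centre line; the grasp point (between the pads) lies grip_depth behind it (grip_depth is the distance from the TCP to the grasp point, in mm); z points along the fingers, y is the line along which they close (so a half turn about z gives the same grasp; the last joint's range is limited). The gripper opens to 95 mm and grips with 3 to 60 N. Pads are 20 mm wide; open, the fingers measure 119 mm over their backs; the gripper's body (75 mm by 180 mm) begins 59 mm behind the grasp point.
Start: joints at [-1.309, 0.491, 1.559, -0, 1.092, -0.106], TCP at [224.751, -583.21, 214.661] pointing down, gripper open.
Joint ranges: [-3.1, 3.1], [-0.84, 2.19], [0.05, 2.79], [-1.13, 4.28], [0.06, 2.93], [-2.69, 2.69]. Speed limits (rad/s): [2.22, 2.22, 2.79, 3.14, 3.14, 3.14].

## Interface

Orientations are given as [roll, pitch, yaw] about the fixed x, y, z axes, in that order (R = Rz(yaw) Ry(pitch) Rx(roll)).
In Python, from cell import state, read_camera, job_done, grip_depth gives the robot as it stands.
- The arm moves only by the tool drive_tool, never from a script. Its argument "targets" is a list of rows, each an object with "jaw": the opening, from 0 (shut) to 1 (fully open); "travel": the shift along the tool's x, y, z in m, a list of three; "twist": the turn about the tool's z in rad. In form: [{"jaw": jaw, "travel": [tx, ty, tz], "twist": twist}, ...]. A call has 1 to 8 rows; each row is the pose to reach, as a shift and turn from the pose commanded when the call began, along the tool's axes at that moment; what a row does not reach only later rows make up. A row lasts 1/12 s, in which the tool goes at most 41.7 mm and 7.16 degrees, less where a joint would pass 70% of its speed; a pose out of reach is approached as far as the arm can. A call with a gripper value outside its range is refused whole. The fingers move at their own pace and stop on an object; the grip force is fixed at half the most. Time passes only in rows, so rows that repeat a pose let the fingers close. It gives the time, the measured TCP pose, the force, the opening and the grip force at its end, in the units of the state.
- state(): the state, without advancing time (a new reading comes with each control period).
- read_camera(name): name is "scene" or "top"; returns a dict with "frame" (420x560x3 uint8, red, green, blue), "fx", "fy", "cx", "cy" (pixels), "R" (3x3) and "t" (3): a world point X has camera coordinates R X + t. Camera axes: x right, y down, z forward; pixel columns grow to the right and rows downward; lengths in mm; the calibration is good to about 2 mm. A picture is of the moment at which its call begins. There is no depth.
- job_done(): hands the job in; it is judged then, once.
The state is a dict: "t": time; "joints": joint angles; "qvel": joint speeds; "tau": joint torques, N m; "eef_pos": TCP position; "tcp_rot": TCP orientation; "ft_force": force on the tool from outside, world axes, zero at the start; "moment": the same for the moment, N m; "opening": opening from 0.0 (shut) to 1.0 (fully open); "grip_force": force on a finger pad.
Only numpy, scipy, OpenCV 4.12 (cv2) and the standard library are available. Lean on these libraries where they do the work, as an engineer would, in place of code of your own. Each camera call takes 0.05 s, during which the arm holds its last target. There are 200 camera calls.

## Working session

There is one attempt and no reset: what is moved stays moved. The work goes in short steps, Python scripts to look and compute and a tool call to move; the robot and the scene stay as the last step left them, time stands still between calls to the robot, and variables do not carry over. Pictures are saved under pics/ and viewed, at most 14 in all, crops included, and the job is handed in when it is done.

Besides the shell and the picture viewer there is one more tool, called after "Call:" by a JSON object that holds its "method" and its "body", one argument or row to a line. drive_tool: Moves the arm, as the interface text tells. Its arguments: {"type":"object","properties":{"targets":{"type":"array"}},"required":["targets"]}

```bash
mkdir -p pics; ls; python3 - <<'E'
from cell import *
import cv2,numpy as np
print(grip_depth,state())
for n in("scene","top"):
    c=read_camera(n); cv2.imwrite(f"pics/{n}0.png",c["frame"][:,:,::-1]); np.savez(f"{n}0.npz",**c)
    print(n,c["fx"],c["fy"],c["cx"],c["cy"],np.round(c["R"],3).tolist(),c["t"])
E
```

```text
pics
18.8 {'t': 0.0, 'joints': array([-1.30860490e+00,  4.91534654e-01,  1.55944128e+00, -1.72283475e-05,
        1.09172267e+00, -1.05577363e-01]), 'qvel': array([ 2.85445916e-03, -9.60953120e-04,  1.99054694e-03, -3.60132124e-04,
        1.28036689e-05, -1.12039331e-03]), 'tau': array([ 1.43725885e-05, -6.12644434e+01, -2.58184969e+01,  6.92049810e-02,
        4.82442684e-02, -1.64815433e-04]), 'eef_pos': array([ 224.67507611, -582.95578596,  214.08004421]), 'tcp_rot': array([-3.14049125e+00, -1.01351497e-04,  3.67776683e-01]), 'ft_force': array([ 0.36435145,  0.18349268, -0.13843068]), 'moment': array([-0.02029309,  0.00586116,  0.01747629]), 'grip_force': 0.0, 'opening': 1.001696284922886}
scene 390.3405569856522 390.3405569856522 283.5086128505814 211.7746365735662 [[0.65, -0.76, 0.013], [-0.447, -0.397, -0.802], [0.614, 0.515, -0.598]] [-306.95266488  227.78182256  625.60222706]
top 501.02738821491624 501.02738821491624 278.9993093672581 205.7711519284077 [[-0.011, -1.0, -0.005], [-0.975, 0.011, -0.222], [0.222, 0.002, -0.975]] [  15.22817125  451.76895616 1145.96849134]
```

View pics/scene0.png

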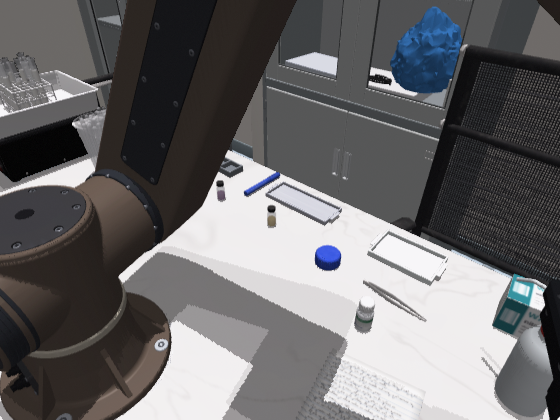

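View pics/top0.png

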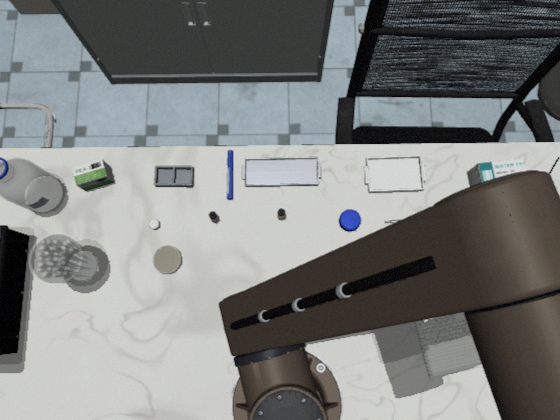

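The scene view shows the purple vial (221,190), sand vial (271,215), blue cap (327,257) and forceps (395,300). The top view shows the stand (174,176), steel tray (282,172), white tray (394,174), white cap (154,224), vials (214,217) and (281,214), blue cap (350,220) and dish (167,260). The arm hides most of the forceps in the top view.

```bash
cat > lib.py <<'E'
import numpy as np, cv2
from scipy.spatial.transform import Rotation as Ro
def ray(c,u,v,z):
    d=c["R"].T@np.array([(u-c["cx"])/c["fx"],(v-c["cy"])/c["fy"],1]); o=-c["R"].T@c["t"]
    return (o+d*(z-o[2])/d[2])[:2]
def proj(c,X):
    p=c["R"]@np.array(X,float)+c["t"]; return np.array([c["fx"]*p[0]/p[2]+c["cx"],c["fy"]*p[1]/p[2]+c["cy"]])
def shot(n,tag=None):
    from cell import read_camera
    c=read_camera(n)
    if tag: cv2.imwrite(f"pics/{tag}.png",c["frame"][:,:,::-1])
    return c
def blobs(c,mask,box,amin=8):
    u0,v0,u1,v1=box; m=np.zeros(mask.shape,np.uint8); m[v0:v1,u0:u1]=mask[v0:v1,u0:u1]
    n,l,s,ce=cv2.connectedComponentsWithStats(m)
    return sorted([(s[i,4],ce[i].round(1).tolist(),s[i,:4].tolist()) for i in range(1,n) if s[i,4]>=amin],key=lambda b:-b[0])
def go(target,yaw=None):
    "shift in tool axes (m) and twist from the present pose to world target"
    from cell import state
    s=state(); R=Ro.from_euler("xyz",s["tcp_rot"])
    d=R.inv().apply(np.array(target)-s["eef_pos"])/1000
    y=s["tcp_rot"][2]
    print("travel",d.round(4).tolist(),"twist", None if yaw is None else round(-((yaw-y+np.pi/2)%np.pi-np.pi/2),3))
E
python3 - <<'E'
from lib import *
c=dict(np.load("top0.npz")); f=c["frame"]; s=dict(np.load("scene0.npz"))
hsv=cv2.cvtColor(f,cv2.COLOR_RGB2HSV)
blue=((hsv[...,0]>105)&(hsv[...,0]<130)&(hsv[...,1]>150))
dark=f.max(2)<90
g=f.astype(int)
for nm,m,box in [("blue",blue,(330,200,370,240)),("vialA",dark,(200,200,230,230)),("vialB",dark,(268,200,296,226)),("stand",f.max(2)<150,(150,160,200,192)),("pen",blue,(220,145,240,205))]:
    print(nm,blobs(c,m,box)[:3])
v=np.vstack([cv2.resize(f[150:280,60:300],None,fx=2.3*1.4,fy=2.3*1.4,interpolation=cv2.INTER_CUBIC)[:,:770]])
a=cv2.resize(f[150:240,135:330],None,fx=4,fy=4,interpolation=cv2.INTER_CUBIC)
cv2.imwrite("pics/top_crop.png",a[:,:,::-1])
b=cv2.resize(f[145:235,320:440],None,fx=5,fy=5,interpolation=cv2.INTER_CUBIC); cv2.imwrite("pics/top_crop2.png",b[:,:,::-1])
d=cv2.resize(s["frame"][150:340,200:460],None,fx=3,fy=3,interpolation=cv2.INTER_CUBIC); cv2.imwrite("pics/sc_crop.png",d[:,:,::-1])
E
```

```text
blue [(np.int32(337), [349.5, 220.0], [340, 210, 20, 21])]
vialA [(np.int32(68), [213.8, 216.9], [209, 212, 10, 11])]
vialB [(np.int32(43), [281.0, 212.4], [278, 209, 7, 7])]
stand [(np.int32(825), [174.0, 176.2], [154, 166, 40, 22])]
pen [(np.int32(155), [230.2, 172.3], [228, 151, 5, 48])]
```

View pics/top_crop.png

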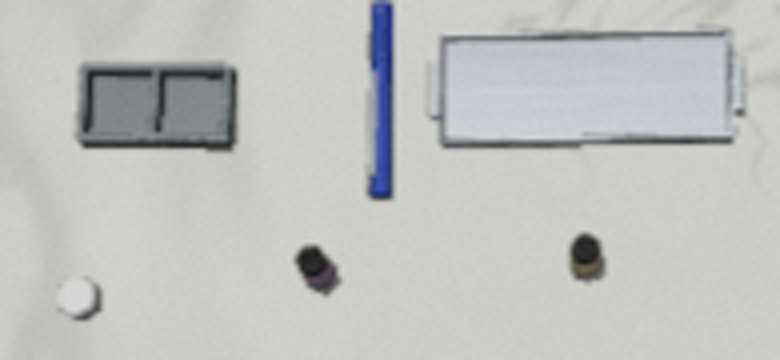

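View pics/top_crop2.png

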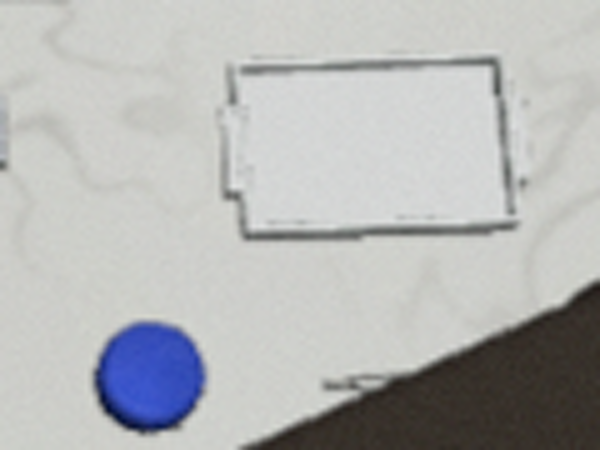

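View pics/sc_crop.png

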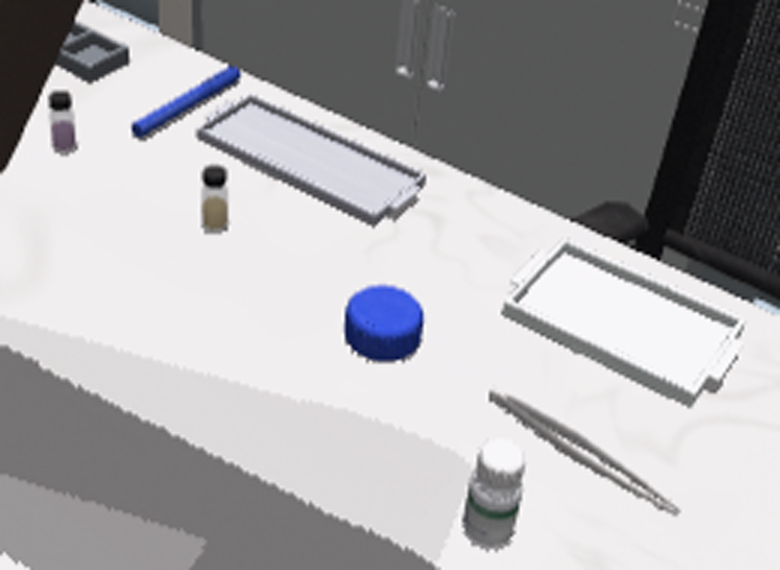

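The crops show (in full-frame pixels) cap tops for vial A at (213,215) and vial B at (281,212), white cap top at (154.7,224.5) and blue cap at (349.5,220). They also give the tray corners. The forceps ends show in the scene view at about (364,282) and (425,320), with a tall white bottle close to them at (365,312).

```bash
python3 - <<'E'
from lib import *
c=dict(np.load("top0.npz")); s=dict(np.load("scene0.npz"))
P=lambda n,*a: print(n,ray(*a).round(1))
P("A",c,213.2,214.7,50);P("B",c,281.2,212,50);P("white",c,154.7,224.5,16);P("blue",c,349.5,219.5,24)
t=lambda q,k,o:[ (a/k+o[0],b/k+o[1]) for a,b in q]
for n,q,z in [("stand",t([(80,65),(233,65),(236,146),(78,146)],4,(135,150)),18),("steel",t([(442,36),(730,32),(735,138),(442,143)],4,(135,150)),12),("tray",t([(232,68),(498,60),(516,226),(245,236)],5,(320,145)),14)]:
    w=np.array([ray(c,*p,z) for p in q]); print(n,w.round(0).tolist(),w.mean(0).round(1), "yaw", np.degrees(np.arctan2(*(-(w[0]-w[1])[::1]*[1,-1]))).round(1))
S=lambda a,b:(a/3+200,b/3+150)
P("A sc",s,*S(61,97),50);P("B sc",s,*S(214,175),50);P("blue sc",s,*S(384,305),26)
f=[ray(s,*S(491,396),5),ray(s,*S(677,512),5)]; print("forceps",f,np.mean(f,0),np.linalg.norm(f[0]-f[1]))
P("f top",c,322/5+320,384/5+145,5)
P("bottle base",s,*S(490,540),0); P("pen1",s,*S(140,130),5);P("pen2",s,*S(235,72),5)
P("green",c,93,176,60);P("dish",c,167,260,15)
go([400,0,200],0)
E
```

```text
A [432.1 167.1]
B [436.8   5.1]
white [416.5 314.3]
blue [ 421.8 -160.5]
stand [[564.0, 320.0], [563.0, 224.0], [511.0, 220.0], [512.0, 319.0]] [537.7 270.6] yaw -0.7
steel [[583.0, 93.0], [583.0, -88.0], [514.0, -89.0], [513.0, 93.0]] [548.1   2.3] yaw 0.1
tray [[579.0, -211.0], [582.0, -345.0], [496.0, -347.0], [492.0, -213.0]] [ 537.3 -279. ] yaw 1.1
A sc [431.  167.3]
B sc [433.7   3.4]
blue sc [ 423.8 -159.2]
forceps [array([ 418.66673448, -248.85271846]), array([ 411.2683606 , -378.18533757])] [ 414.96754754 -313.51902802] 129.54405544332514
f top [ 418.8 -248.7]
bottle base [ 326.4 -304.8]
pen1 [485.6 134.6]
pen2 [610.2 136.8]
green [528.5 457. ]
dish [329.5 281.1]
travel [0.3732, -0.4809, 0.0146] twist 0.368
```

Call:
{"method": "drive_tool", "body": {
  "targets": [
    {"jaw": 1,"travel": [0.25,-0.078,0.014],"twist": -0.9},
    {"jaw": 1,"travel": [0.25,-0.078,0.014],"twist": -0.9},
    {"jaw": 1,"travel": [0.25,-0.078,0.014],"twist": -0.9},
    {"jaw": 1,"travel": [0.25,-0.078,0.014],"twist": -0.9},
    {"jaw": 1,"travel": [0.25,-0.078,0.014],"twist": -0.9},
    {"jaw": 1,"travel": [0.25,-0.078,0.014],"twist": -0.9},
    {"jaw": 1,"travel": [0.25,-0.078,0.014],"twist": -0.9},
    {"jaw": 1,"travel": [0.25,-0.078,0.014],"twist": -0.9}
  ]
}}

```text
t: 0.77
eef_pos: [432.2, -418.1, 200.2]
tcp_rot: [-3.141, -0.001, 1.278]
ft_force: [-0.5, -0.8, 0.2]
opening: 1.0
grip_force: 0.0
```

```bash
python3 -c "
from lib import *
go([432,167,120],1.571)"
```

```text
travel [0.5601, -0.1689, 0.0807] twist -0.293
```

Call:
{"method": "drive_tool", "body": {
  "targets": [
    {"jaw": 1,"travel": [0.28,-0.085,0.0],"twist": -0.3},
    {"jaw": 1,"travel": [0.28,-0.085,0.0],"twist": -0.3},
    {"jaw": 1,"travel": [0.28,-0.085,0.0],"twist": -0.3},
    {"jaw": 1,"travel": [0.28,-0.085,0.0],"twist": -0.3},
    {"jaw": 1,"travel": [0.28,-0.085,0.0],"twist": -0.3},
    {"jaw": 1,"travel": [0.28,-0.085,0.0],"twist": -0.3},
    {"jaw": 1,"travel": [0.28,-0.085,0.0],"twist": -0.3},
    {"jaw": 1,"travel": [0.28,-0.085,0.0],"twist": -0.3}
  ]
}}

```text
t: 1.43
eef_pos: [431.1, -123.4, 200.7]
tcp_rot: [-3.141, -0.001, 1.568]
ft_force: [-0.3, -1.0, -0.3]
opening: 1.003
grip_force: 0.0
```

Call:
{"method": "drive_tool", "body": {
  "targets": [
    {"jaw": 1,"travel": [0.293,0,0.08],"twist": 0},
    {"jaw": 1,"travel": [0.293,0,0.08],"twist": 0},
    {"jaw": 1,"travel": [0.293,0,0.08],"twist": 0},
    {"jaw": 1,"travel": [0.293,0,0.08],"twist": 0},
    {"jaw": 1,"travel": [0.293,0,0.08],"twist": 0},
    {"jaw": 1,"travel": [0.293,0,0.08],"twist": 0},
    {"jaw": 1,"travel": [0.293,0,0.08],"twist": 0},
    {"jaw": 1,"travel": [0.293,0,0.08],"twist": 0}
  ]
}}

```text
t: 2.1
eef_pos: [432.9, 167.9, 119.3]
tcp_rot: [-3.14, 0.0, 1.567]
ft_force: [0.0, -0.1, -0.2]
opening: 1.001
grip_force: 0.0
```

```bash
python3 - <<'E'
from lib import *
go([431.5,167,16.5],1.571)
c=shot("top","top1"); a=shot("scene","sc1")
np.savez("top1.npz",**c)
cv2.imwrite("pics/c1.png",np.hstack([cv2.resize(c["frame"][140:300,150:480],(760,368))])[:,:,::-1])
E
```

```text
travel [-0.0009, -0.0013, 0.1028] twist -0.004
```

View pics/c1.png

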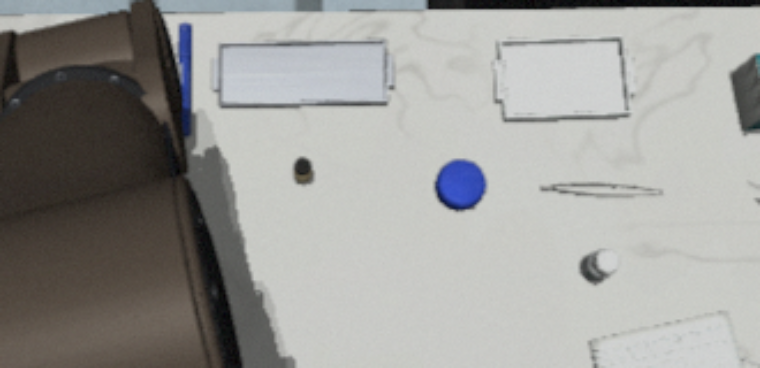

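The top view now shows the forceps clear of the arm, running from (384,221) to (438,223) px, with the bottle nearer the robot. The arm covers vial A, but both views agreed on its position, so I go down and grip it.

Call:
{"method": "drive_tool", "body": {
  "targets": [
    {"jaw": 1,"travel": [-0.001,-0.001,0.04],"twist": 0},
    {"jaw": 0.6,"travel": [-0.001,-0.001,0.08],"twist": 0},
    {"jaw": 0.6,"travel": [-0.001,-0.001,0.103],"twist": 0},
    {"jaw": 0.4,"travel": [-0.001,-0.001,0.103],"twist": 0},
    {"jaw": 0.15,"travel": [-0.001,-0.001,0.103],"twist": 0},
    {"jaw": 0.1,"travel": [-0.001,-0.001,0.103],"twist": 0},
    {"jaw": 0.1,"travel": [-0.001,-0.001,0.103],"twist": 0},
    {"jaw": 0.1,"travel": [-0.001,-0.001,0.103],"twist": 0}
  ]
}}

```text
t: 2.87
eef_pos: [433.1, 163.9, 19.1]
tcp_rot: [3.139, -0.001, 1.567]
ft_force: [0.3, 0.4, -0.3]
opening: 0.562
grip_force: 0.0
```

Call:
{"method": "drive_tool", "body": {
  "targets": [
    {"jaw": 0.1,"travel": [0,0,0],"twist": 0},
    {"jaw": 0.1,"travel": [0,0,0],"twist": 0},
    {"jaw": 0.1,"travel": [0,0,0],"twist": 0},
    {"jaw": 0.1,"travel": [0,0,0],"twist": 0},
    {"jaw": 0.1,"travel": [0,0,0],"twist": 0},
    {"jaw": 0.1,"travel": [0,0,0],"twist": 0}
  ]
}}

```text
t: 3.37
eef_pos: [432.3, 164.1, 17.7]
tcp_rot: [3.142, 0.0, 1.568]
ft_force: [0.9, 0.0, 3.1]
opening: 0.213
grip_force: 30.0
```

Call:
{"method": "drive_tool", "body": {
  "targets": [
    {"jaw": 0.1,"travel": [0,0,-0.035],"twist": 0},
    {"jaw": 0.1,"travel": [0,0,-0.07],"twist": 0},
    {"jaw": 0.1,"travel": [0.03,0.025,-0.075],"twist": 0},
    {"jaw": 0.1,"travel": [0.06,0.05,-0.075],"twist": 0},
    {"jaw": 0.1,"travel": [0.09,0.075,-0.075],"twist": 0},
    {"jaw": 0.1,"travel": [0.126,0.106,-0.075],"twist": 0},
    {"jaw": 0.1,"travel": [0.126,0.106,-0.075],"twist": 0},
    {"jaw": 0.1,"travel": [0.126,0.106,-0.075],"twist": 0}
  ]
}}

```text
t: 4.03
eef_pos: [539.3, 291.3, 91.9]
tcp_rot: [3.142, 0.0, 1.569]
ft_force: [-0.1, 0.1, -0.8]
opening: 0.213
grip_force: 30.0
```

Call:
{"method": "drive_tool", "body": {
  "targets": [
    {"jaw": 0.1,"travel": [0,0,0],"twist": 0},
    {"jaw": 0.1,"travel": [0,0,0],"twist": 0},
    {"jaw": 0.1,"travel": [0,0,0],"twist": 0}
  ]
}}

```text
t: 4.28
eef_pos: [537.9, 288.8, 92.6]
tcp_rot: [-3.141, 0.0, 1.567]
ft_force: [-0.3, -0.2, -0.6]
opening: 0.213
grip_force: 30.0
```

```bash
python3 - <<'E'
from lib import *
go([538,290,22.2],1.571)
c=shot("top"); a=shot("scene")
cv2.imwrite("pics/c2.png",np.hstack([cv2.resize(c["frame"][130:290,100:260],(400,400)),cv2.resize(a["frame"][120:240,170:290],(400,400))])[:,:,::-1])
E
```

```text
travel [0.0013, 0.0001, 0.0704] twist -0.004
```

View pics/c2.png

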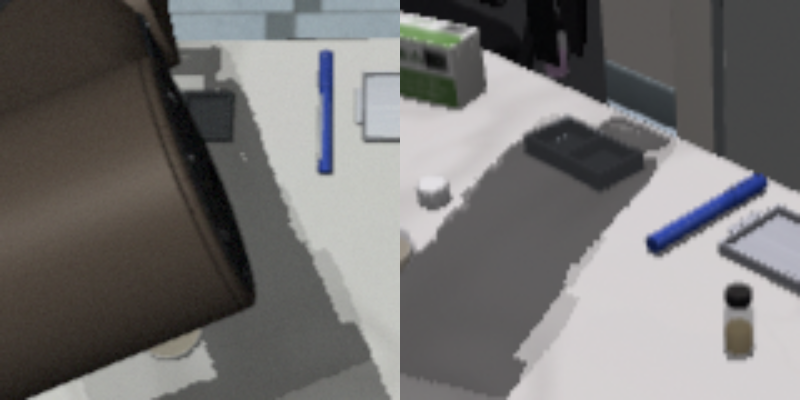

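The right half of the picture shows the fingers holding the purple vial upright above the far bay, and the stand is clear. Lowering it.

Call:
{"method": "drive_tool", "body": {
  "targets": [
    {"jaw": 0.1,"travel": [0.002,0,0.025],"twist": 0},
    {"jaw": 0.1,"travel": [0.002,0,0.05],"twist": 0},
    {"jaw": 0.1,"travel": [0.002,0,0.06],"twist": 0},
    {"jaw": 0.1,"travel": [0.002,0,0.067],"twist": 0},
    {"jaw": 0.1,"travel": [0.002,0,0.067],"twist": 0},
    {"jaw": 0.1,"travel": [0.002,0,0.067],"twist": 0},
    {"jaw": 0.1,"travel": [0.002,0,0.067],"twist": 0}
  ]
}}

```text
t: 4.97
eef_pos: [539.2, 291.9, 26.7]
tcp_rot: [3.14, -0.0, 1.568]
ft_force: [0.1, -0.4, -0.7]
opening: 0.213
grip_force: 30.0
```

Call:
{"method": "drive_tool", "body": {
  "targets": [
    {"jaw": 0.1,"travel": [0,0,0.002],"twist": 0},
    {"jaw": 0.1,"travel": [0,0,0.003],"twist": 0},
    {"jaw": 0.1,"travel": [0,0,0.004],"twist": 0},
    {"jaw": 0.1,"travel": [0,0,0.004],"twist": 0},
    {"jaw": 0.1,"travel": [0,0,0.004],"twist": 0}
  ]
}}

```text
t: 5.38
eef_pos: [538.7, 291.8, 21.7]
tcp_rot: [3.141, 0.0, 1.568]
ft_force: [-1.1, 0.3, 0.4]
opening: 0.213
grip_force: 30.0
```

Call:
{"method": "drive_tool", "body": {
  "targets": [
    {"jaw": 0.24,"travel": [0,0,0],"twist": 0},
    {"jaw": 0.28,"travel": [0,0,0],"twist": 0},
    {"jaw": 0.35,"travel": [0,0,0],"twist": 0},
    {"jaw": 0.45,"travel": [0,0,0],"twist": 0},
    {"jaw": 0.5,"travel": [0,0,-0.005],"twist": 0},
    {"jaw": 0.5,"travel": [0,0,-0.03],"twist": 0},
    {"jaw": 0.5,"travel": [0,0,-0.07],"twist": 0},
    {"jaw": 0.5,"travel": [0,0,-0.1],"twist": 0}
  ]
}}

```text
t: 6.05
eef_pos: [538.7, 291.7, 123.8]
tcp_rot: [3.141, 0.0, 1.568]
ft_force: [0.3, 0.4, 0.4]
opening: 0.494
grip_force: 0.0
```

```bash
python3 - <<'E'
from lib import *
go([434.5,4,120],1.571)
a=shot("scene")
cv2.imwrite("pics/c3.png",cv2.resize(a["frame"][120:240,170:290],(400,400))[:,:,::-1])
E
```

```text
travel [-0.2881, -0.1033, 0.0038] twist -0.003
```

View pics/c3.png

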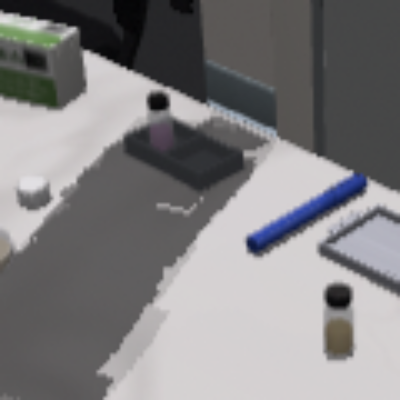

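Vial A stands upright in the far bay. Next is vial B.

Call:
{"method": "drive_tool", "body": {
  "targets": [
    {"jaw": 0.6,"travel": [-0.287,-0.103,0.004],"twist": 0},
    {"jaw": 0.6,"travel": [-0.287,-0.103,0.004],"twist": 0},
    {"jaw": 0.6,"travel": [-0.287,-0.103,0.004],"twist": 0},
    {"jaw": 0.6,"travel": [-0.287,-0.103,0.004],"twist": 0},
    {"jaw": 0.6,"travel": [-0.287,-0.103,0.004],"twist": 0},
    {"jaw": 0.6,"travel": [-0.287,-0.103,0.004],"twist": 0},
    {"jaw": 0.6,"travel": [-0.287,-0.103,0.004],"twist": 0},
    {"jaw": 0.6,"travel": [-0.287,-0.103,0.004],"twist": 0}
  ]
}}

```text
t: 6.77
eef_pos: [432.9, 1.9, 117.8]
tcp_rot: [-3.141, 0.0, 1.566]
ft_force: [0.5, -0.5, 0.4]
opening: 0.602
grip_force: 0.0
```

Call:
{"method": "drive_tool", "body": {
  "targets": [
    {"jaw": 0.6,"travel": [0,0,0],"twist": 0},
    {"jaw": 0.6,"travel": [0,0,0],"twist": 0},
    {"jaw": 0.6,"travel": [0,0,0],"twist": 0},
    {"jaw": 0.6,"travel": [0,0,0],"twist": 0},
    {"jaw": 0.6,"travel": [0,0,0],"twist": 0}
  ]
}}

```text
t: 7.18
eef_pos: [435.1, 5.9, 117.6]
tcp_rot: [3.141, 0.0, 1.569]
ft_force: [-0.3, -0.1, 1.1]
opening: 0.602
grip_force: 0.0
```

```bash
python3 - <<'E'
from lib import *
go([435,4,16.5],1.571)
E
```

```text
travel [-0.0019, -0.0001, 0.1011] twist -0.002
```

Call:
{"method": "drive_tool", "body": {
  "targets": [
    {"jaw": 0.6,"travel": [-0.001,0,0.04],"twist": 0},
    {"jaw": 0.6,"travel": [-0.001,0,0.08],"twist": 0},
    {"jaw": 0.6,"travel": [-0.001,0,0.101],"twist": 0},
    {"jaw": 0.6,"travel": [-0.001,0,0.101],"twist": 0},
    {"jaw": 0.4,"travel": [-0.001,0,0.101],"twist": 0},
    {"jaw": 0.3,"travel": [-0.001,0,0.101],"twist": 0},
    {"jaw": 0.1,"travel": [-0.001,0,0.101],"twist": 0},
    {"jaw": 0.1,"travel": [-0.001,0,0.101],"twist": 0}
  ]
}}

```text
t: 7.85
eef_pos: [435.5, 4.1, 17.9]
tcp_rot: [3.139, 0.0, 1.568]
ft_force: [-0.5, 0.6, 0.3]
opening: 0.377
grip_force: 0.0
```

Call:
{"method": "drive_tool", "body": {
  "targets": [
    {"jaw": 0.1,"travel": [0,0,0],"twist": 0},
    {"jaw": 0.1,"travel": [0,0,0],"twist": 0},
    {"jaw": 0.1,"travel": [0,0,0],"twist": 0},
    {"jaw": 0.1,"travel": [0,0,0],"twist": 0}
  ]
}}

```text
t: 8.18
eef_pos: [435.2, 4.0, 17.2]
tcp_rot: [3.14, 0.0, 1.568]
ft_force: [-0.3, 0.6, 8.8]
opening: 0.218
grip_force: 30.0
```

```bash
python3 - <<'E'
from lib import *
go([538,247.5,22],1.571)
E
```

```text
travel [0.2438, 0.1021, -0.0047] twist -0.003
```

Call:
{"method": "drive_tool", "body": {
  "targets": [
    {"jaw": 0.1,"travel": [0,0,-0.03],"twist": 0},
    {"jaw": 0.1,"travel": [0,0,-0.07],"twist": 0},
    {"jaw": 0.1,"travel": [0.035,0.015,-0.08],"twist": 0},
    {"jaw": 0.1,"travel": [0.07,0.03,-0.08],"twist": 0},
    {"jaw": 0.1,"travel": [0.105,0.045,-0.08],"twist": 0},
    {"jaw": 0.1,"travel": [0.14,0.06,-0.08],"twist": 0},
    {"jaw": 0.1,"travel": [0.175,0.075,-0.08],"twist": 0},
    {"jaw": 0.1,"travel": [0.21,0.09,-0.08],"twist": 0}
  ]
}}

```text
t: 8.85
eef_pos: [525.7, 215.7, 96.8]
tcp_rot: [3.141, 0.0, 1.568]
ft_force: [0.2, -0.8, 0.2]
opening: 0.209
grip_force: 30.0
```

Call:
{"method": "drive_tool", "body": {
  "targets": [
    {"jaw": 0.1,"travel": [0.034,0.012,0],"twist": 0},
    {"jaw": 0.1,"travel": [0.034,0.012,0],"twist": 0},
    {"jaw": 0.1,"travel": [0.034,0.012,0],"twist": 0},
    {"jaw": 0.1,"travel": [0.034,0.012,0],"twist": 0},
    {"jaw": 0.1,"travel": [0.034,0.012,0],"twist": 0},
    {"jaw": 0.1,"travel": [0.034,0.012,0],"twist": 0}
  ]
}}

```text
t: 9.35
eef_pos: [537.4, 246.7, 96.7]
tcp_rot: [-3.141, 0.0, 1.567]
ft_force: [0.1, -0.1, 0.3]
opening: 0.213
grip_force: 30.0
```

```bash
python3 - <<'E'
from lib import *
go([538,247.5,26],1.571)
a=shot("scene")
cv2.imwrite("pics/c4.png",cv2.resize(a["frame"][120:240,170:290],(400,400))[:,:,::-1])
E
```

```text
travel [0.0008, 0.0006, 0.0707] twist -0.004
```

View pics/c4.png

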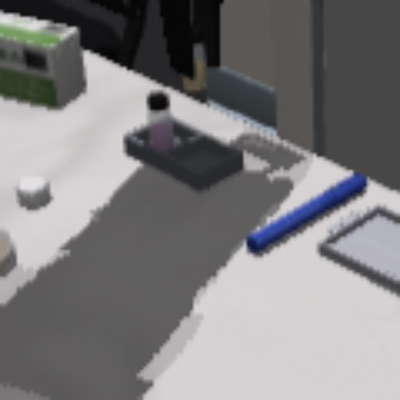

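Vial B is held over the empty near bay and vial A still stands. Lowering and releasing.

Call:
{"method": "drive_tool", "body": {
  "targets": [
    {"jaw": 0.1,"travel": [0,0,0.03],"twist": 0},
    {"jaw": 0.1,"travel": [0,0,0.06],"twist": 0},
    {"jaw": 0.1,"travel": [0,0,0.07],"twist": 0},
    {"jaw": 0.1,"travel": [0,0,0.07],"twist": 0},
    {"jaw": 0.1,"travel": [0,0,0.072],"twist": 0},
    {"jaw": 0.1,"travel": [0,0,0.074],"twist": 0},
    {"jaw": 0.1,"travel": [0,0,0.075],"twist": 0},
    {"jaw": 0.1,"travel": [0,0,0.075],"twist": 0}
  ]
}}

```text
t: 10.07
eef_pos: [537.9, 247.9, 22.5]
tcp_rot: [3.14, -0.0, 1.568]
ft_force: [0.2, 0.9, -0.5]
opening: 0.214
grip_force: 30.0
```

Call:
{"method": "drive_tool", "body": {
  "targets": [
    {"jaw": 0.1,"travel": [0,0,0.001],"twist": 0},
    {"jaw": 0.24,"travel": [0,0,0.001],"twist": 0},
    {"jaw": 0.28,"travel": [0,0,0.001],"twist": 0},
    {"jaw": 0.38,"travel": [0,0,0.001],"twist": 0},
    {"jaw": 0.5,"travel": [0,0,0.001],"twist": 0},
    {"jaw": 0.5,"travel": [0,0,-0.02],"twist": 0},
    {"jaw": 0.6,"travel": [0,0,-0.06],"twist": 0},
    {"jaw": 0.8,"travel": [0,0,-0.1],"twist": 0}
  ]
}}

```text
t: 10.73
eef_pos: [536.7, 247.5, 121.8]
tcp_rot: [-3.139, 0.001, 1.568]
ft_force: [1.2, 1.4, 0.7]
opening: 0.575
grip_force: 0.0
```

```bash
python3 - <<'E'
from lib import *
go([422.5,-160,100],1.571)
t=dict(np.load("top1.npz")); s=dict(np.load("scene0.npz"))
print("bottle cap px scene",[ray(s,500/3+200,445/3+150,z).round(0) for z in (40,60,80)],"top",[ray(t,(605/2.303+150),(262/2.3+140),z).round(0) for z in (40,60,80)])
print("forceps",[ray(t,u/2.303+150,v/2.3+140,5).round(1) for u,v in((541,187),(663,192))])
print("edge x",[ray(t,u,v,0).round(0) for u,v in((300,145),(400,145))])
E
```

```text
travel [-0.4078, -0.1129, 0.0226] twist -0.003
bottle cap px scene [array([ 357., -286.]), array([ 341., -293.]), array([ 324., -300.])] top [array([ 334., -304.]), array([ 332., -298.]), array([ 329., -293.])]
forceps [array([ 420. , -250.1]), array([ 413.1, -379.9])]
edge x [array([623., -45.]), array([ 619., -301.])]
```

Call:
{"method": "drive_tool", "body": {
  "targets": [
    {"jaw": 0.8,"travel": [-0.2,-0.056,-0.02],"twist": 0},
    {"jaw": 0.8,"travel": [-0.2,-0.056,-0.02],"twist": 0},
    {"jaw": 0.8,"travel": [-0.2,-0.056,-0.02],"twist": 0},
    {"jaw": 0.8,"travel": [-0.2,-0.056,-0.02],"twist": 0},
    {"jaw": 0.8,"travel": [-0.2,-0.056,-0.02],"twist": 0},
    {"jaw": 0.8,"travel": [-0.2,-0.056,-0.02],"twist": 0}
  ]
}}

```text
t: 11.23
eef_pos: [479.3, 43.1, 142.3]
tcp_rot: [-3.141, 0.001, 1.564]
ft_force: [0.4, 0.7, 0.0]
opening: 0.799
grip_force: 0.0
```

Call:
{"method": "drive_tool", "body": {
  "targets": [
    {"jaw": 0.8,"travel": [-0.207,-0.056,0.04],"twist": 0},
    {"jaw": 0.8,"travel": [-0.207,-0.056,0.04],"twist": 0},
    {"jaw": 0.8,"travel": [-0.207,-0.056,0.04],"twist": 0},
    {"jaw": 0.8,"travel": [-0.207,-0.056,0.04],"twist": 0},
    {"jaw": 0.8,"travel": [-0.207,-0.056,0.04],"twist": 0},
    {"jaw": 0.8,"travel": [-0.207,-0.056,0.04],"twist": 0},
    {"jaw": 0.8,"travel": [-0.207,-0.056,0.04],"twist": 0},
    {"jaw": 0.8,"travel": [-0.207,-0.056,0.04],"twist": 0}
  ]
}}

```text
t: 11.9
eef_pos: [424.3, -158.9, 101.6]
tcp_rot: [-3.141, -0.0, 1.566]
ft_force: [-0.2, 0.0, 0.6]
opening: 0.802
grip_force: 0.0
```

```bash
python3 - <<'E'
from lib import *
go([422.5,-160,13.5],1.571)
a=shot("scene"); t=shot("top"); np.savez("top2.npz",**t);np.savez("sc2.npz",**a)
for z in (-100,0,100,200,300): print(z,"sc",ray(a,405,222,z).round(0),"top",ray(t,347,100,z).round(0),ray(t,347,148,z).round(0))
L=cv2.resize(a["frame"][130:330,180:480],(480,320)); Q=cv2.resize(t["frame"][60:260,120:460],(480,282))
cv2.imwrite("pics/c5.png",np.vstack([L,Q])[:600,:,::-1])
E
```

```text
travel [-0.0012, -0.0017, 0.0881] twist -0.005
-100 sc [ 782. -177.] top [ 791. -185.] [ 648. -179.]
0 sc [ 651. -220.] top [ 745. -171.] [ 613. -165.]
100 sc [ 520. -264.] top [ 699. -156.] [ 578. -151.]
200 sc [ 389. -308.] top [ 653. -141.] [ 543. -137.]
300 sc [ 258. -351.] top [ 608. -127.] [ 508. -123.]
```

View pics/c5.png

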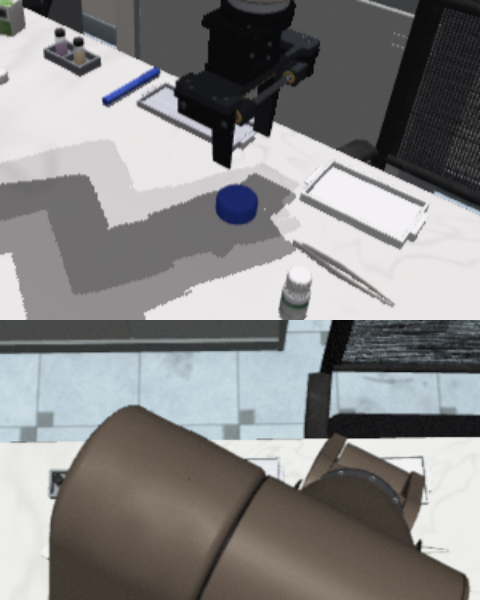

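Both vials stand in the stand, and the gripper is centred over the blue cap. The chair arm triangulates to below bench level behind the edge, so the white tray is clear to work over. Descending on the blue cap.

Call:
{"method": "drive_tool", "body": {
  "targets": [
    {"jaw": 0.85,"travel": [-0.001,-0.001,0.04],"twist": 0},
    {"jaw": 0.85,"travel": [-0.001,-0.001,0.07],"twist": 0},
    {"jaw": 0.85,"travel": [-0.001,-0.001,0.088],"twist": 0},
    {"jaw": 0.8,"travel": [-0.001,-0.001,0.088],"twist": 0},
    {"jaw": 0.6,"travel": [-0.001,-0.001,0.088],"twist": 0},
    {"jaw": 0.4,"travel": [-0.001,-0.001,0.088],"twist": 0},
    {"jaw": 0.4,"travel": [-0.001,-0.001,0.088],"twist": 0},
    {"jaw": 0.4,"travel": [-0.001,-0.001,0.088],"twist": 0}
  ]
}}

```text
t: 12.67
eef_pos: [424.0, -160.0, 14.8]
tcp_rot: [3.14, 0.001, 1.568]
ft_force: [-0.8, 0.4, 1.7]
opening: 0.576
grip_force: 0.0
```

Call:
{"method": "drive_tool", "body": {
  "targets": [
    {"jaw": 0.4,"travel": [0,0,0],"twist": 0},
    {"jaw": 0.4,"travel": [0,0,0],"twist": 0},
    {"jaw": 0.4,"travel": [0,0,0],"twist": 0},
    {"jaw": 0.4,"travel": [0,0,-0.01],"twist": 0},
    {"jaw": 0.4,"travel": [0,0,-0.04],"twist": 0},
    {"jaw": 0.4,"travel": [0,0,-0.07],"twist": 0}
  ]
}}

```text
t: 13.17
eef_pos: [422.7, -159.7, 84.2]
tcp_rot: [-3.14, -0.001, 1.568]
ft_force: [1.3, 0.4, 0.7]
opening: 0.52
grip_force: 30.0
```

```bash
python3 - <<'E'
from lib import *
from cell import state
s=state();print(s["opening"],s["grip_force"])
go([537,-251,60],1.571)
a=shot("scene")
cv2.imwrite("pics/c6.png",cv2.resize(a["frame"][130:330,230:430],(400,400))[:,:,::-1])
E
```

```text
0.5201830990039739 29.999864524434088
travel [-0.091, 0.1146, 0.0239] twist -0.003
```

View pics/c6.png

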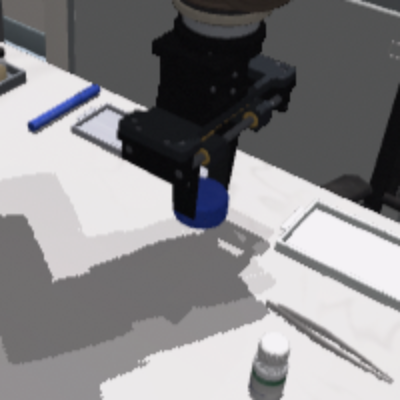

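The blue cap is held level. Carrying it to the white tray.

Call:
{"method": "drive_tool", "body": {
  "targets": [
    {"jaw": 0.4,"travel": [-0.022,0.028,0],"twist": 0},
    {"jaw": 0.4,"travel": [-0.045,0.056,0],"twist": 0},
    {"jaw": 0.4,"travel": [-0.067,0.084,0],"twist": 0},
    {"jaw": 0.4,"travel": [-0.091,0.114,0.01],"twist": 0},
    {"jaw": 0.4,"travel": [-0.091,0.114,0.03],"twist": 0},
    {"jaw": 0.4,"travel": [-0.091,0.114,0.05],"twist": 0},
    {"jaw": 0.4,"travel": [-0.091,0.114,0.06],"twist": 0},
    {"jaw": 0.4,"travel": [-0.091,0.114,0.06],"twist": 0}
  ]
}}

```text
t: 13.88
eef_pos: [536.0, -250.7, 21.8]
tcp_rot: [-3.139, -0.002, 1.568]
ft_force: [-0.7, 0.6, 0.4]
opening: 0.515
grip_force: 30.0
```

Call:
{"method": "drive_tool", "body": {
  "targets": [
    {"jaw": 0.4,"travel": [0,0,0.001],"twist": 0},
    {"jaw": 0.4,"travel": [0,0,0.003],"twist": 0},
    {"jaw": 0.4,"travel": [0,0,0.004],"twist": 0},
    {"jaw": 0.4,"travel": [0,0,0.004],"twist": 0}
  ]
}}

```text
t: 14.22
eef_pos: [537.3, -251.3, 20.4]
tcp_rot: [3.141, 0.001, 1.568]
ft_force: [0.3, 0.0, -0.8]
opening: 0.521
grip_force: 30.0
```

Call:
{"method": "drive_tool", "body": {
  "targets": [
    {"jaw": 0.4,"travel": [0,0,0.001],"twist": 0},
    {"jaw": 0.4,"travel": [0,0,0.002],"twist": 0},
    {"jaw": 0.4,"travel": [0,0,0.002],"twist": 0},
    {"jaw": 0.4,"travel": [0,0,0.002],"twist": 0}
  ]
}}

```text
t: 14.55
eef_pos: [537.3, -251.4, 18.6]
tcp_rot: [3.141, 0.001, 1.568]
ft_force: [-1.1, 0.8, 8.9]
opening: 0.523
grip_force: 30.0
```

Call:
{"method": "drive_tool", "body": {
  "targets": [
    {"jaw": 0.55,"travel": [0,0,0],"twist": 0},
    {"jaw": 0.6,"travel": [0,0,0],"twist": 0},
    {"jaw": 0.65,"travel": [0,0,0],"twist": 0},
    {"jaw": 0.65,"travel": [0,0,0],"twist": 0},
    {"jaw": 0.65,"travel": [0,0,-0.02],"twist": 0},
    {"jaw": 0.65,"travel": [0,0,-0.05],"twist": 0},
    {"jaw": 0.65,"travel": [0,0,-0.09],"twist": 0},
    {"jaw": 0.65,"travel": [0,0,-0.12],"twist": 0}
  ]
}}

```text
t: 15.22
eef_pos: [537.2, -251.3, 139.8]
tcp_rot: [3.141, 0.0, 1.568]
ft_force: [-0.8, -0.7, 0.0]
opening: 0.648
grip_force: 0.0
```

Call:
{"method": "drive_tool", "body": {
  "targets": [
    {"jaw": 0.6,"travel": [0.29,-0.06,0],"twist": 0},
    {"jaw": 0.6,"travel": [0.29,-0.06,0],"twist": 0},
    {"jaw": 0.6,"travel": [0.29,-0.06,0],"twist": 0},
    {"jaw": 0.6,"travel": [0.29,-0.06,0],"twist": 0},
    {"jaw": 0.6,"travel": [0.29,-0.06,0],"twist": 0},
    {"jaw": 0.6,"travel": [0.29,-0.06,0],"twist": 0},
    {"jaw": 0.6,"travel": [0.29,-0.06,0],"twist": 0},
    {"jaw": 0.6,"travel": [0.29,-0.06,0],"twist": 0}
  ]
}}

```text
t: 15.88
eef_pos: [476.0, 43.6, 137.7]
tcp_rot: [-3.141, -0.001, 1.572]
ft_force: [0.1, -0.6, -0.2]
opening: 0.605
grip_force: 0.0
```

```bash
python3 - <<'E'
from lib import *
go([416.5,314,80],1.571)
t=shot("top","top3"); f=t["frame"]; s=shot("scene","sc3")
h=cv2.cvtColor(f,cv2.COLOR_RGB2HSV)
b=blobs(t,(h[...,0]>105)&(h[...,0]<130)&(h[...,1]>150),(330,140,460,240)); print(b[:2],[ray(t,*x[1],28).round(1) for x in b[:2]])
m=f.min(2)>225; b=blobs(t,m,(145,214,165,236)); print(b[:3],[ray(t,*x[1],16).round(1) for x in b[:2]])
E
```

```text
travel [0.2704, -0.0592, 0.0579] twist 0.001
[(np.int32(328), [384.5, 174.5], [375, 165, 20, 20])] [array([ 533.2, -250.9])]
[] []
```

Call:
{"method": "drive_tool", "body": {
  "targets": [
    {"jaw": 0.6,"travel": [0.273,-0.06,0.055],"twist": 0},
    {"jaw": 0.6,"travel": [0.273,-0.06,0.055],"twist": 0},
    {"jaw": 0.6,"travel": [0.273,-0.06,0.055],"twist": 0},
    {"jaw": 0.6,"travel": [0.273,-0.06,0.055],"twist": 0},
    {"jaw": 0.6,"travel": [0.273,-0.06,0.055],"twist": 0},
    {"jaw": 0.6,"travel": [0.273,-0.06,0.055],"twist": 0},
    {"jaw": 0.6,"travel": [0.273,-0.06,0.055],"twist": 0},
    {"jaw": 0.6,"travel": [0.273,-0.06,0.055],"twist": 0}
  ]
}}

```text
t: 16.65
eef_pos: [418.6, 315.4, 81.3]
tcp_rot: [-3.141, -0.0, 1.57]
ft_force: [-1.0, -0.6, 0.8]
opening: 0.599
grip_force: 0.0
```

Call:
{"method": "drive_tool", "body": {
  "targets": [
    {"jaw": 0.6,"travel": [0,0,0],"twist": 0},
    {"jaw": 0.6,"travel": [0,0,0],"twist": 0},
    {"jaw": 0.6,"travel": [0,0,0],"twist": 0},
    {"jaw": 0.6,"travel": [0,0,0],"twist": 0}
  ]
}}

```text
t: 16.98
eef_pos: [419.6, 310.7, 82.9]
tcp_rot: [3.141, -0.0, 1.566]
ft_force: [-0.1, -0.1, -0.8]
opening: 0.601
grip_force: 0.0
```

```bash
python3 - <<'E'
from lib import *
go([416.5,314,3],1.571)
s=shot("scene","sc4"); u,v=proj(s,[416,314,10]); print(u,v)
f=s["frame"]; u,v=int(u),int(v)
cv2.imwrite("pics/c7.png",cv2.resize(f[v-60:v+50,max(u-60,0):u+60],(600,550))[:,:,::-1])
E
```

```text
travel [0.0032, -0.0031, 0.0799] twist -0.005
180.00837182652435 177.6016866143105
```

View pics/c7.png

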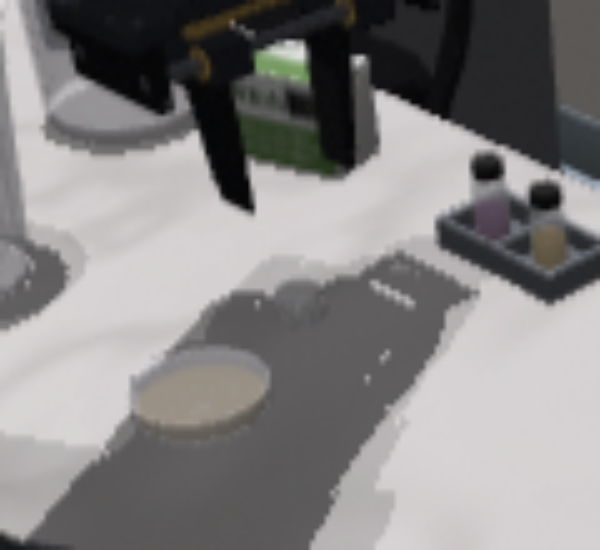

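The picture shows the white cap under the fingers in the shadow, centred near full-frame (180,176), with the dish clear of the fingers. Both vials stand in their bays. Descending.

Call:
{"method": "drive_tool", "body": {
  "targets": [
    {"jaw": 0.55,"travel": [0.003,-0.003,0.03],"twist": 0},
    {"jaw": 0.5,"travel": [0.003,-0.003,0.06],"twist": 0},
    {"jaw": 0.5,"travel": [0.003,-0.003,0.075],"twist": 0},
    {"jaw": 0.5,"travel": [0.003,-0.003,0.077],"twist": 0},
    {"jaw": 0.5,"travel": [0.003,-0.003,0.077],"twist": 0},
    {"jaw": 0.5,"travel": [0.003,-0.003,0.077],"twist": 0}
  ]
}}

```text
t: 17.53
eef_pos: [416.3, 314.9, 6.4]
tcp_rot: [3.141, -0.0, 1.567]
ft_force: [-0.3, 0.2, 0.1]
opening: 0.5
grip_force: 0.0
```

```bash
python3 -c "
from lib import *
go([416.5,314,5],1.571)"
```

```text
travel [-0.0009, 0.0002, 0.0014] twist -0.004
```

Call:
{"method": "drive_tool", "body": {
  "targets": [
    {"jaw": 0.4,"travel": [0,0,0.001],"twist": 0},
    {"jaw": 0.3,"travel": [0,0,0.001],"twist": 0},
    {"jaw": 0.15,"travel": [0,0,0.001],"twist": 0},
    {"jaw": 0.15,"travel": [0,0,0.001],"twist": 0},
    {"jaw": 0.15,"travel": [0,0,0.001],"twist": 0},
    {"jaw": 0.15,"travel": [0,0,0.001],"twist": 0},
    {"jaw": 0.15,"travel": [0,0,0.001],"twist": 0}
  ]
}}

```text
t: 18.12
eef_pos: [416.0, 315.3, 5.1]
tcp_rot: [3.141, -0.0, 1.568]
ft_force: [-0.5, 0.1, 6.2]
opening: 0.251
grip_force: 30.1
```

Call:
{"method": "drive_tool", "body": {
  "targets": [
    {"jaw": 0.15,"travel": [0,0,-0.03],"twist": 0},
    {"jaw": 0.15,"travel": [0,0,-0.07],"twist": 0},
    {"jaw": 0.15,"travel": [0,0,-0.11],"twist": 0},
    {"jaw": 0.15,"travel": [-0.035,0,-0.12],"twist": 0},
    {"jaw": 0.15,"travel": [-0.07,0,-0.12],"twist": 0},
    {"jaw": 0.15,"travel": [-0.105,0,-0.12],"twist": 0},
    {"jaw": 0.15,"travel": [-0.14,0,-0.12],"twist": 0}
  ]
}}

```text
t: 18.7
eef_pos: [414.9, 173.9, 125.0]
tcp_rot: [3.141, -0.0, 1.569]
ft_force: [0.7, 0.8, 0.6]
opening: 0.246
grip_force: 30.0
```

Call:
{"method": "drive_tool", "body": {
  "targets": [
    {"jaw": 0.15,"travel": [-0.035,0.01,0],"twist": 0},
    {"jaw": 0.15,"travel": [-0.07,0.02,0],"twist": 0},
    {"jaw": 0.15,"travel": [-0.105,0.03,0],"twist": 0},
    {"jaw": 0.15,"travel": [-0.14,0.04,0],"twist": 0},
    {"jaw": 0.15,"travel": [-0.175,0.05,0],"twist": 0},
    {"jaw": 0.15,"travel": [-0.21,0.06,0],"twist": 0},
    {"jaw": 0.15,"travel": [-0.21,0.06,0],"twist": 0}
  ]
}}

```text
t: 19.28
eef_pos: [476.5, -39.8, 124.7]
tcp_rot: [3.14, 0.001, 1.564]
ft_force: [-0.1, 0.7, -0.0]
opening: 0.244
grip_force: 30.0
```

```bash
python3 -c "
from lib import *
go([537,-304,60],1.571)"
```

```text
travel [-0.2637, 0.0622, 0.0651] twist -0.007
```

Call:
{"method": "drive_tool", "body": {
  "targets": [
    {"jaw": 0.15,"travel": [-0.035,0.01,0],"twist": 0},
    {"jaw": 0.15,"travel": [-0.07,0.02,0],"twist": 0},
    {"jaw": 0.15,"travel": [-0.105,0.03,0],"twist": 0},
    {"jaw": 0.15,"travel": [-0.14,0.04,0],"twist": 0},
    {"jaw": 0.15,"travel": [-0.175,0.05,0],"twist": 0},
    {"jaw": 0.15,"travel": [-0.21,0.06,0],"twist": 0},
    {"jaw": 0.15,"travel": [-0.24,0.06,0.02],"twist": 0},
    {"jaw": 0.15,"travel": [-0.264,0.061,0.04],"twist": 0}
  ]
}}

```text
t: 19.95
eef_pos: [535.4, -301.6, 84.7]
tcp_rot: [3.14, 0.002, 1.567]
ft_force: [-0.3, 0.2, -0.2]
opening: 0.247
grip_force: 30.0
```

Call:
{"method": "drive_tool", "body": {
  "targets": [
    {"jaw": 0.15,"travel": [0,0,0.02],"twist": 0},
    {"jaw": 0.15,"travel": [0,0,0.02],"twist": 0},
    {"jaw": 0.15,"travel": [0,0,0.02],"twist": 0},
    {"jaw": 0.15,"travel": [0,0,0.02],"twist": 0},
    {"jaw": 0.15,"travel": [0,0,0.02],"twist": 0}
  ]
}}

```text
t: 20.37
eef_pos: [535.5, -298.7, 66.1]
tcp_rot: [3.14, 0.001, 1.569]
ft_force: [-0.2, 1.0, -0.2]
opening: 0.245
grip_force: 30.0
```

```bash
python3 -c "
from lib import *
go([536,-304,11],1.571)
"
```

```text
travel [-0.0053, 0.0004, 0.0551] twist -0.002
```

Call:
{"method": "drive_tool", "body": {
  "targets": [
    {"jaw": 0.15,"travel": [-0.006,0,0.0],"twist": 0},
    {"jaw": 0.15,"travel": [-0.006,0,0.02],"twist": 0},
    {"jaw": 0.15,"travel": [-0.006,0,0.04],"twist": 0},
    {"jaw": 0.15,"travel": [-0.006,0,0.052],"twist": 0},
    {"jaw": 0.15,"travel": [-0.006,0,0.054],"twist": 0},
    {"jaw": 0.15,"travel": [-0.006,0,0.054],"twist": 0},
    {"jaw": 0.15,"travel": [-0.006,0,0.054],"twist": 0}
  ]
}}

```text
t: 20.95
eef_pos: [535.3, -305.5, 11.5]
tcp_rot: [3.141, 0.001, 1.568]
ft_force: [0.7, 0.2, 0.0]
opening: 0.248
grip_force: 30.0
```

Call:
{"method": "drive_tool", "body": {
  "targets": [
    {"jaw": 0.15,"travel": [0,0,0.001],"twist": 0},
    {"jaw": 0.15,"travel": [0,0,0.002],"twist": 0},
    {"jaw": 0.15,"travel": [0,0,0.002],"twist": 0},
    {"jaw": 0.15,"travel": [0,0,0.002],"twist": 0}
  ]
}}

```text
t: 21.28
eef_pos: [535.1, -305.4, 9.2]
tcp_rot: [3.141, 0.001, 1.568]
ft_force: [-0.6, -0.6, 2.9]
opening: 0.244
grip_force: 30.0
```

Call:
{"method": "drive_tool", "body": {
  "targets": [
    {"jaw": 0.28,"travel": [0,0,0],"twist": 0},
    {"jaw": 0.32,"travel": [0,0,0],"twist": 0},
    {"jaw": 0.36,"travel": [0,0,0],"twist": 0},
    {"jaw": 0.36,"travel": [0,0,0],"twist": 0},
    {"jaw": 0.36,"travel": [0,0,-0.02],"twist": 0},
    {"jaw": 0.36,"travel": [0,0,-0.05],"twist": 0},
    {"jaw": 0.36,"travel": [0,0,-0.09],"twist": 0},
    {"jaw": 0.36,"travel": [0,0,-0.12],"twist": 0}
  ]
}}

```text
t: 21.95
eef_pos: [535.0, -305.3, 130.9]
tcp_rot: [3.141, 0.0, 1.568]
ft_force: [-0.2, -0.4, 0.1]
opening: 0.363
grip_force: 0.0
```

Call:
{"method": "drive_tool", "body": {
  "targets": [
    {"jaw": 0.4,"travel": [-0.009,-0.04,0],"twist": 0.052},
    {"jaw": 0.4,"travel": [-0.009,-0.08,0],"twist": 0.052},
    {"jaw": 0.4,"travel": [-0.009,-0.119,0],"twist": 0.052},
    {"jaw": 0.4,"travel": [-0.009,-0.119,0],"twist": 0.052},
    {"jaw": 0.4,"travel": [-0.009,-0.119,0],"twist": 0.052},
    {"jaw": 0.4,"travel": [-0.009,-0.119,0],"twist": 0.052},
    {"jaw": 0.4,"travel": [-0.009,-0.119,0],"twist": 0.052}
  ]
}}

```text
t: 22.53
eef_pos: [416.9, -314.2, 128.7]
tcp_rot: [3.141, 0.001, 1.516]
ft_force: [0.3, 0.6, 0.1]
opening: 0.401
grip_force: 0.0
```

```bash
python3 - <<'E'
from lib import *
go([416,-314.5,60],1.518)
s=shot("scene","sc5"); t=shot("top","top5")
cv2.imwrite("pics/c8.png",cv2.resize(s["frame"][150:350,300:500],(600,600))[:,:,::-1])
E
```

```text
travel [-0.0003, -0.0009, 0.0687] twist -0.002
```

View pics/c8.png

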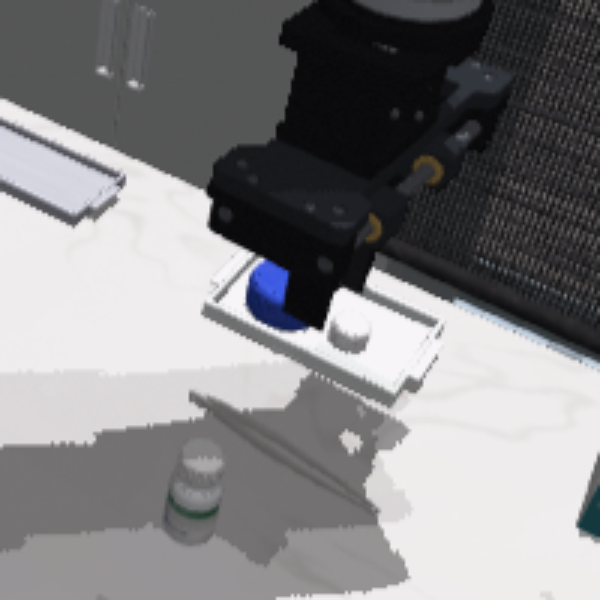

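Both caps lie flat, side by side, in the white tray. The forceps lie below the gripper. The bottle beside them is about 72 mm tall and the gripper body will be about 80 mm up, so the final descent goes in small steps.

Call:
{"method": "drive_tool", "body": {
  "targets": [
    {"jaw": 0.4,"travel": [0,-0.001,0.03],"twist": 0},
    {"jaw": 0.4,"travel": [0,-0.001,0.06],"twist": 0},
    {"jaw": 0.4,"travel": [0,-0.001,0.09],"twist": 0},
    {"jaw": 0.4,"travel": [0,-0.001,0.11],"twist": 0},
    {"jaw": 0.4,"travel": [0,-0.001,0.112],"twist": 0},
    {"jaw": 0.4,"travel": [0,-0.001,0.114],"twist": 0},
    {"jaw": 0.4,"travel": [0,-0.001,0.114],"twist": 0}
  ]
}}

```text
t: 23.22
eef_pos: [415.4, -314.0, 15.0]
tcp_rot: [3.141, 0.0, 1.516]
ft_force: [-0.7, -0.1, 0.3]
opening: 0.401
grip_force: 0.0
```

Call:
{"method": "drive_tool", "body": {
  "targets": [
    {"jaw": 0.4,"travel": [0,0,0.001],"twist": 0},
    {"jaw": 0.4,"travel": [0,0,0.003],"twist": 0},
    {"jaw": 0.4,"travel": [0,0,0.005],"twist": 0},
    {"jaw": 0.4,"travel": [0,0,0.006],"twist": 0},
    {"jaw": 0.4,"travel": [0,0,0.006],"twist": 0}
  ]
}}

```text
t: 23.63
eef_pos: [414.9, -313.9, 8.8]
tcp_rot: [3.141, 0.0, 1.516]
ft_force: [0.0, -0.0, 0.4]
opening: 0.399
grip_force: 0.0
```

Call:
{"method": "drive_tool", "body": {
  "targets": [
    {"jaw": 0.4,"travel": [0,0.001,0.001],"twist": 0},
    {"jaw": 0.4,"travel": [0,0.001,0.003],"twist": 0},
    {"jaw": 0.4,"travel": [0,0.001,0.005],"twist": 0},
    {"jaw": 0.4,"travel": [0,0.001,0.005],"twist": 0},
    {"jaw": 0.3,"travel": [0,0.001,0.005],"twist": 0},
    {"jaw": 0.2,"travel": [0,0.001,0.005],"twist": 0},
    {"jaw": 0.05,"travel": [0,0.001,0.005],"twist": 0},
    {"jaw": 0.05,"travel": [0,0.001,0.005],"twist": 0}
  ]
}}

```text
t: 24.3
eef_pos: [415.9, -313.9, 3.7]
tcp_rot: [3.141, 0.0, 1.516]
ft_force: [0.5, 0.4, 1.0]
opening: 0.177
grip_force: 0.1
```

Call:
{"method": "drive_tool", "body": {
  "targets": [
    {"jaw": 0.05,"travel": [0,0,0],"twist": 0},
    {"jaw": 0.05,"travel": [0,0,0],"twist": 0},
    {"jaw": 0.05,"travel": [0,0,0],"twist": 0},
    {"jaw": 0.05,"travel": [0,0,0],"twist": 0}
  ]
}}

```text
t: 24.63
eef_pos: [415.9, -313.9, 3.7]
tcp_rot: [3.141, 0.0, 1.516]
ft_force: [-0.6, 1.0, 0.4]
opening: 0.133
grip_force: 30.0
```

Call:
{"method": "drive_tool", "body": {
  "targets": [
    {"jaw": 0.05,"travel": [0,0,-0.02],"twist": 0},
    {"jaw": 0.05,"travel": [0,0,-0.05],"twist": 0},
    {"jaw": 0.05,"travel": [0,0,-0.09],"twist": 0},
    {"jaw": 0.05,"travel": [0,0,-0.12],"twist": -0.052},
    {"jaw": 0.05,"travel": [0,0,-0.12],"twist": -0.052},
    {"jaw": 0.05,"travel": [0,0,-0.12],"twist": -0.052}
  ]
}}

```text
t: 25.13
eef_pos: [416.2, -314.2, 124.9]
tcp_rot: [3.139, 0.002, 1.568]
ft_force: [0.3, 0.6, -0.3]
opening: 0.134
grip_force: 30.0
```

Call:
{"method": "drive_tool", "body": {
  "targets": [
    {"jaw": 0.05,"travel": [0.03,0.02,0],"twist": 0},
    {"jaw": 0.05,"travel": [0.06,0.04,0],"twist": 0},
    {"jaw": 0.05,"travel": [0.09,0.06,0],"twist": 0},
    {"jaw": 0.05,"travel": [0.12,0.08,0],"twist": 0},
    {"jaw": 0.05,"travel": [0.15,0.1,0],"twist": 0},
    {"jaw": 0.05,"travel": [0.18,0.12,0],"twist": 0},
    {"jaw": 0.05,"travel": [0.215,0.132,0],"twist": 0},
    {"jaw": 0.05,"travel": [0.25,0.132,0],"twist": 0}
  ]
}}

```text
t: 25.8
eef_pos: [549.8, -62.6, 121.7]
tcp_rot: [-3.14, -0.0, 1.567]
ft_force: [-0.0, -0.3, -1.2]
opening: 0.135
grip_force: 30.0
```

Call:
{"method": "drive_tool", "body": {
  "targets": [
    {"jaw": 0.05,"travel": [0.03,0,0.02],"twist": 0},
    {"jaw": 0.05,"travel": [0.06,0,0.05],"twist": 0},
    {"jaw": 0.05,"travel": [0.066,0,0.07],"twist": 0},
    {"jaw": 0.05,"travel": [0.066,0,0.07],"twist": 0},
    {"jaw": 0.05,"travel": [0.066,0,0.07],"twist": 0},
    {"jaw": 0.05,"travel": [0.066,0,0.07],"twist": 0},
    {"jaw": 0.05,"travel": [0.066,0,0.07],"twist": 0}
  ]
}}

```text
t: 26.38
eef_pos: [549.3, 0.6, 54.4]
tcp_rot: [3.14, 0.0, 1.566]
ft_force: [0.7, -0.8, 0.4]
opening: 0.132
grip_force: 30.0
```

```bash
python3 - <<'E'
from lib import *
go([548,2,12],1.571)
s=shot("scene","sc6")
cv2.imwrite("pics/c9.png",cv2.resize(s["frame"][130:280,200:400],(800,600))[:,:,::-1])
E
```

```text
travel [0.0014, -0.0014, 0.0424] twist -0.005
```

View pics/c9.png

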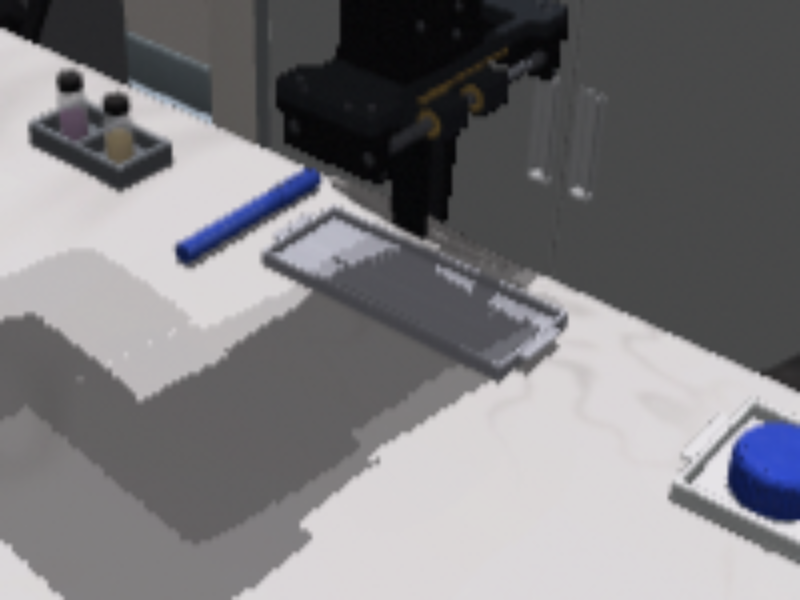

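The fingers are over the middle of the steel tray. The forceps don't stand out against the grey, but opening and grip force show they are held. Lowering.

Call:
{"method": "drive_tool", "body": {
  "targets": [
    {"jaw": 0.05,"travel": [0.001,-0.001,0.02],"twist": 0},
    {"jaw": 0.05,"travel": [0.001,-0.001,0.035],"twist": 0},
    {"jaw": 0.05,"travel": [0.001,-0.001,0.042],"twist": 0},
    {"jaw": 0.05,"travel": [0.001,-0.001,0.042],"twist": 0},
    {"jaw": 0.05,"travel": [0.001,-0.001,0.042],"twist": 0},
    {"jaw": 0.05,"travel": [0.001,-0.001,0.042],"twist": 0}
  ]
}}

```text
t: 26.93
eef_pos: [548.3, 2.4, 12.5]
tcp_rot: [3.14, 0.0, 1.567]
ft_force: [-0.2, 0.1, 0.9]
opening: 0.132
grip_force: 30.0
```

Call:
{"method": "drive_tool", "body": {
  "targets": [
    {"jaw": 0.05,"travel": [0,0,0.001],"twist": 0},
    {"jaw": 0.05,"travel": [0,0,0.002],"twist": 0},
    {"jaw": 0.05,"travel": [0,0,0.003],"twist": 0},
    {"jaw": 0.05,"travel": [0,0,0.003],"twist": 0},
    {"jaw": 0.05,"travel": [0,0,0.003],"twist": 0}
  ]
}}

```text
t: 27.35
eef_pos: [547.8, 2.7, 8.7]
tcp_rot: [3.142, 0.0, 1.568]
ft_force: [-0.4, 0.4, -0.6]
opening: 0.133
grip_force: 30.0
```

Call:
{"method": "drive_tool", "body": {
  "targets": [
    {"jaw": 0.05,"travel": [0,0,0.001],"twist": 0},
    {"jaw": 0.05,"travel": [0,0,0.001],"twist": 0},
    {"jaw": 0.16,"travel": [0,0,0.001],"twist": 0},
    {"jaw": 0.2,"travel": [0,0,0.001],"twist": 0},
    {"jaw": 0.26,"travel": [0,0,0.001],"twist": 0},
    {"jaw": 0.26,"travel": [0,0,0.001],"twist": 0},
    {"jaw": 0.26,"travel": [0,0,-0.02],"twist": 0},
    {"jaw": 0.26,"travel": [0,0,-0.06],"twist": 0}
  ]
}}

```text
t: 28.02
eef_pos: [545.9, 2.8, 66.1]
tcp_rot: [-3.135, -0.001, 1.568]
ft_force: [-0.5, -0.1, -0.3]
opening: 0.257
grip_force: 0.0
```

Call:
{"method": "drive_tool", "body": {
  "targets": [
    {"jaw": 0.5,"travel": [-0.05,-0.02,-0.08],"twist": 0},
    {"jaw": 0.5,"travel": [-0.1,-0.05,-0.08],"twist": 0},
    {"jaw": 0.5,"travel": [-0.2,-0.05,-0.08],"twist": 0},
    {"jaw": 0.5,"travel": [-0.3,-0.05,-0.08],"twist": 0},
    {"jaw": 0.5,"travel": [-0.3,-0.05,-0.08],"twist": 0},
    {"jaw": 0.5,"travel": [-0.3,-0.05,-0.08],"twist": 0},
    {"jaw": 0.5,"travel": [-0.3,-0.05,-0.08],"twist": 0},
    {"jaw": 0.5,"travel": [-0.3,-0.05,-0.08],"twist": 0}
  ]
}}

```text
t: 28.68
eef_pos: [496.2, -299.3, 149.0]
tcp_rot: [3.141, 0.0, 1.567]
ft_force: [1.0, 0.4, -0.1]
opening: 0.5
grip_force: 0.0
```

```bash
python3 - <<'E'
from lib import *
t=shot("top","top7"); s=shot("scene","sc7"); t0=dict(np.load("top0.npz"))
f=t["frame"]
d=cv2.absdiff(f,t0["frame"]).max(2)>35
b=blobs(t,d,(245,158,320,187),4); print("steel tray change",b[:6])
ys,xs=np.nonzero(d[160:185,250:315]); p=np.array([ray(t,x+250,y+160,9) for x,y in zip(xs,ys)])
print("forceps extent",p.min(0).round(),p.max(0).round(),p.mean(0).round(1))
h=cv2.cvtColor(f,cv2.COLOR_RGB2HSV)
print("dish diff px",cv2.absdiff(f,t0["frame"])[243:278,150:184].max(2).mean())
print("vial caps",[ (x[0],x[1],ray(t,*x[1],52).round(0)) for x in blobs(t,f.max(2)<60,(150,150,200,195),6)])
print("blue",[ray(t,*x[1],28).round(0) for x in blobs(t,(h[...,0]>105)&(h[...,0]<130)&(h[...,1]>150),(360,150,430,195))])
E
```

```text
steel tray change [(np.int32(2047), [281.4, 171.9], [245, 158, 75, 29])]
forceps extent [516. -79.] [581.  82.] [548.6   2.2]
dish diff px 34.54201680672269
vial caps [(np.int32(52), [160.3, 171.8], array([540., 297.])), (np.int32(33), [180.5, 172.6], array([537., 248.]))]
blue []
```

```bash
python3 - <<'E'
from lib import *
t=shot("top"); s=shot("scene")
g=cv2.cvtColor(t["frame"],cv2.COLOR_RGB2GRAY).astype(int)
print(g[162:184:1,248:318:3])
o=dict(np.load("top0.npz"))["frame"]; print("dish",cv2.phaseCorrelate(cv2.cvtColor(o,7)[240:282,146:190].astype(float),g[240:282,146:190].astype(float)))
E
```

```text
[[ 81  77  80  84  83  85  88  89  87  91  97  97 104 102 106 107 111 115
  116 123 127 125 126 123]
 [ 76  79  82  82  82  84  85  88  89  91  95  96 100 101 100 106 107 111
  115 121 124 130 129 121]
 [ 76  78  80  79  84  82  81  86  89  91  92  97  97  98  97 102 109 109
  114 120 123 128 126 123]
 [ 76  77  77  80  83  83  89  88  87  87  91  94  98  94 100 100 103 108
  115 119 125 125 126 126]
 [ 75  78  77  81  82  84  86  86  89  89  88  92  94  99  98  99 104 105
  113 120 121 126 128 128]
 [ 73  78  79  78  81  83  81  87  87  90  90  89  95  96  95  97 104 105
  115 114 123 126 129 129]
 [ 69  73  75  78  82  82  85  84  89  91  88  89  93  94  93  96 103 105
  107 115 119 125 127 128]
 [ 72  75  75  76  78  83  85  80  86  89  89  89  92  93  96  97  99 106
  109 112 119 122 131 126]
 [ 70  70  76  76  79  81  82  83  87  89  91  91  93  89  97  95  99 102
  106 109 118 122 124 124]
 [ 71  71  75  76  80  79  82  85  85  86  89  91  91  92  93  95  99 105
  105 112 118 116 120 126]
 [ 68  72  75  77  79  83  86  85  85  86  87  91  91  89  88  94  97  98
  104 109 115 11
[... 490 characters left out ...]
  98 102 109 111 114 116]
 [ 68  67  69  68  74  76  81  82  82  82  85  83  86  86  89  90  93  91
   94 104 106 108 112 114]
 [ 65  66  68  70  76  72  77  81  82  80  82  84  83  88  88  91  89  93
   96 101 104 107 107 113]
 [ 66  65  69  73  73  77  76  80  83  78  82  82  84  81  89  91  90  92
   97 100 102 105 107 113]
 [ 66  66  64  67  75  72  75  77  80  82  82  83  87  83  86  91  91  91
   94  98 101 104 106 108]
 [ 63  66  67  68  68  74  74  77  77  81  81  81  81  83  87  88  90  91
   91  97  99 104 105 108]
 [ 67  64  64  69  68  71  73  77  78  80  79  82  84  86  88  86  88  94
   92  92 100 101 103 103]]
dish ((0.5268617422425095, 0.5195479132239882), 0.9941716348490636)
```

The upper arm covers the tray, so I move further aside.

Call:
{"method": "drive_tool", "body": {
  "targets": [
    {"jaw": 0.5,"travel": [-0.2,-0.15,-0.1],"twist": 0},
    {"jaw": 0.5,"travel": [-0.2,-0.15,-0.1],"twist": 0},
    {"jaw": 0.5,"travel": [-0.2,-0.15,-0.1],"twist": 0},
    {"jaw": 0.5,"travel": [-0.2,-0.15,-0.1],"twist": 0},
    {"jaw": 0.5,"travel": [-0.2,-0.15,-0.1],"twist": 0},
    {"jaw": 0.5,"travel": [-0.2,-0.15,-0.1],"twist": 0},
    {"jaw": 0.5,"travel": [-0.2,-0.15,-0.1],"twist": 0},
    {"jaw": 0.5,"travel": [-0.2,-0.15,-0.1],"twist": 0}
  ]
}}

```text
t: 29.55
eef_pos: [345.2, -498.4, 250.0]
tcp_rot: [3.141, 0.002, 1.566]
ft_force: [-0.3, -0.2, 0.3]
opening: 0.501
grip_force: 0.0
```

```bash
python3 - <<'E'
from lib import *
t=shot("top","top8"); s=shot("scene","sc8")
f=t["frame"];o=dict(np.load("top0.npz"))["frame"]
d=cv2.absdiff(f,o).max(2)>30
b=blobs(t,d,(245,158,320,187),4); print("steel",b[:6])
for x in b[:3]:
    u,v,w,h=x[2]; print(ray(t,u,v,9).round(),ray(t,u+w,v+h,9).round())
h=cv2.cvtColor(f,cv2.COLOR_RGB2HSV)
print("vial caps",[ (x[0],ray(t,*x[1],52).round(0)) for x in blobs(t,f.max(2)<60,(150,150,200,195),6)])
print("blue",[ray(t,*x[1],28).round(0) for x in blobs(t,(h[...,0]>105)&(h[...,0]<130)&(h[...,1]>150),(360,150,430,195))])
print("tray change",[(x,ray(t,*x[1],18).round(0)) for x in blobs(t,cv2.absdiff(f,o).max(2)>20,(370,160,422,190),6)])
print("dish",cv2.phaseCorrelate(*[cv2.cvtColor(q,7)[240:282,146:190].astype(float) for q in (o,f)]))
E
```

```text
steel [(np.int32(82), [272.3, 172.6], [256, 170, 34, 6]), (np.int32(14), [292.9, 174.1], [288, 174, 12, 2]), (np.int32(9), [298.0, 171.0], [294, 171, 9, 1]), (np.int32(7), [305.4, 172.7], [303, 172, 5, 2])]
[554.  67.] [538. -18.]
[543. -13.] [537. -43.]
[551. -28.] [548. -51.]
vial caps [(np.int32(62), array([540., 249.])), (np.int32(61), array([541., 295.])), (np.int32(7), array([503., 236.]))]
blue []
tray change [((np.int32(1554), [395.4, 174.5], [370, 160, 52, 30]), array([ 536., -280.]))]
dish ((0.5053273702171168, 0.4675817477079285), 1.000298816994297)
```

```bash
python3 -c "
from cell import *
print(job_done())"
```

```text
the job is handed in; nothing more can be done
None
```

I handed the job in at about 29.6 s: both vials stand upright in their bays, the blue and white caps lie flat side by side in the white tray, the forceps lie along the steel tray, and the petri dish has not moved. The last top view confirmed the vials, forceps and dish; the arm covered the caps then, so they were last seen in place earlier, before the forceps were moved.

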